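# Pop the belt pack's battery hatch

### The job

The cells in the orange belt pack are to be looked at: with the fingertips, press the black pad at the front edge of its battery hatch fully in, once, then let go and draw back so that the hatch pops up, and watch for a second that it stays wide open. Do not push the opened hatch back down, press gently, leave the blue pack's hatch shut, and do not lift or shift the packs or anything round them.

Things in the scene. Friction and masses are not known exactly. Their poses are not given: they have to be found in the camera images.
- orange_pack: orange intercom belt pack lying loose on a 4 mm grey rubber mat (the one to open), 100 x 64 x 50 mm, 0.5 kg, on rubber feet; origin at the centre of its underside, z up. -x is the front, with the hatch's free edge; at the +x end an 18 mm deep solid block with two black knobs, 55 mm high
- orange_hatch (a joint): angle (rad) of the orange battery hatch on its push-push latch: 0 shut and latched, -0.11 pressed fully in (hard stop), 1.15 wide open. Pressed past about -0.08 (5.5 mm at the pad, 3 to 5 N; its stop is at 7.5 mm) and let go, a damped spring lifts it wide open in about 1 s; pressed less it stays latched; an open hatch pushed fully down latches again
- orange_hinge (a point): middle of the orange hatch's hinge line, which runs along the pack's y axis, 30 mm behind the pack's centre, 47 mm up. The orange lid, 64 mm wide, reaches 80 mm from it to the front; as it opens, its free edge swings up and back, to 75 mm above the hinge
- orange_pad: ribbed black press pad on the orange hatch, 14 x 16 mm and raised 4 mm; origin at the centre of its top face, 54 mm above the mat when shut, 36 mm in front of the pack's centre and 14 mm behind the hatch's free front edge; fixed to the hatch, moves and turns with it
- blue_pack: blue intercom belt pack lying loose on a 4 mm grey rubber mat (to be left alone), 100 x 64 x 50 mm, 0.5 kg, on rubber feet; origin at the centre of its underside, z up. -x is the front, with the hatch's free edge; at the +x end an 18 mm deep solid block with two black knobs, 55 mm high
- blue_hatch (a joint): angle (rad) of the blue battery hatch on its push-push latch: 0 shut and latched, -0.11 pressed fully in (hard stop), 1.15 wide open. Pressed past about -0.08 (5.5 mm at the pad, 3 to 5 N; its stop is at 7.5 mm) and let go, a damped spring lifts it wide open in about 1 s; pressed less it stays latched; an open hatch pushed fully down latches again
- blue_hinge (a point): middle of the blue hatch's hinge line, which runs along the pack's y axis, 30 mm behind the pack's centre, 47 mm up. The blue lid, 64 mm wide, reaches 80 mm from it to the front; as it opens, its free edge swings up and back, to 75 mm above the hinge
- blue_pad: ribbed black press pad on the blue hatch, 14 x 16 mm and raised 4 mm; origin at the centre of its top face, 54 mm above the mat when shut, 36 mm in front of the pack's centre and 14 mm behind the hatch's free front edge; fixed to the hatch, moves and turns with it
- battery_9v: 9 V block battery standing, 18 x 26 x 48 mm, bystander; origin at the centre of its underside
- boom_mic: small black boom microphone capsule lying, 24 x 70 x 24 mm, bystander; origin at the centre of its underside
- glue_stick: yellow glue stick lying, 26 x 90 x 26 mm, bystander; origin at the centre of its underside

How it is judged (in metres and radians):
On the way, in this order (a step that is already met when the one before it is completed fails the run):
1. the orange hatch is pressed in by the fingers on its black pad, past its shut position (value of joint orange_hatch below -0.06 rad and contact force between the fingers and orange_pad above 1 N), for 0.02 s.
2. the orange hatch has popped wide open and stays so untouched for a second (value of joint orange_hatch above 0.95 rad and contact force between the fingers and orange_pack below 0.1 N), for 1 s.
At the end, for the whole second after the job is handed in: the orange hatch stands still and open by more than 0.95 rad, the blue hatch is shut and latched (within 0.04 rad), both packs lie flat and they and the three bystanders are within 20 mm of where they were (value of joint orange_hatch above 0.95 rad and velocity of joint orange_hatch between -0.05 and 0.05 rad/s and value of joint blue_hatch between -0.03 and 0.04 rad and distance of each of orange_pack, blue_pack, battery_9v, boom_mic, glue_stick from where it was at the start of the episode below 0.02 m and angle between each of orange_pack, blue_pack's own z axis and vertical below 0.05 rad); the robot touches nothing.
It fails at once if the opened orange hatch is pushed back down (value of joint orange_hatch above 0.25 rad and velocity of joint orange_hatch below -0.25 rad/s and contact force between the fingers and orange_pack above 0.3 N).
It fails at once if a pack is pressed harder than 40 N (contact force between the fingers and orange_pack above 40 N or contact force between the fingers and blue_pack above 40 N).
It fails at once if the blue hatch is pressed in or opened (value of joint blue_hatch below -0.03 rad or value of joint blue_hatch above 0.05 rad).
It fails at once if a pack or a bystander is lifted or tipped up (15 mm) (height (world z) of any of orange_pack, blue_pack above 0.019 m or height (world z) of any of battery_9v, boom_mic, glue_stick above 0.015 m).
It fails at once if a pack or a bystander is shifted by more than 30 mm (distance of any of orange_pack, blue_pack, battery_9v, boom_mic, glue_stick from where it was at the start of the episode above 0.03 m).
It also fails if it takes over 32 s, if anything falls off the work surface, if the arm or the gripper's body presses on something with over 40 N, if the wrist force passes 120 N, or if a joint passes its speed limit or range.

### The arm

A 6-joint arm with a two-finger parallel gripper is mounted at the origin on a cart in front of the work surface, level with it; the furniture and walls round the work are solid. World frame = base frame: x ahead of the robot, y to its left, z up, the work surface at z = 0. Lengths are in mm, angles in rad, forces in N, time in s.
With the tool pointing down it reaches from about 350 to 975 mm from the base axis. Payload 7.1 kg.
Tool frame: the origin (TCP) lies at the very end of the fingers, on their centre line; the grasp point (between the pads) lies 19 mm behind it (ctrl.grasp_offset is the distance from the TCP to the grasp point, in mm); z points along the fingers, y is the line along which they close (so a half turn about z gives the same grasp; the last joint's range is limited). The gripper opens to 88 mm and grips with 3 to 60 N. Pads are 20 mm wide; open, the fingers measure 115 mm over their backs; the gripper's body (75 mm by 178 mm) begins 61 mm behind the grasp point.
Start: joints at [-0.019, 0.423, 1.63, -0, 1.089, -0.019], TCP at [624.984, 0.026, 222.675] pointing down, gripper open.
Joint ranges: [-3, 3], [-0.9, 2.11], [0.09, 2.58], [-1.31, 4.45], [0.11, 2.69], [-2.54, 2.54]. Speed limits (rad/s): [2.39, 2.39, 3.01, 3.14, 3.14, 3.14].

### API

Orientations are given as a rotation vector (axis times angle).
In Python, from workcell import ctrl, viewer, ticket, models gives the robot as it stands.
- The arm moves only by the tool play_rows, never from a script. Its arguments are lists of equal length, an entry for each row: "dp": the shift along the world's x, y, z in mm, a list of three; "yaw": the turn about the world's z in degrees. In form: {"dp": [[tx, ty, tz], ...], "yaw": [yaw, ...]}. A call has 1 to 8 rows; each row shifts and turns the commanded pose from where the row before left it; what a row does not reach is not made up. A row lasts 1/12 s, in which the tool goes at most 41.7 mm and 7.16 degrees, less where a joint would pass 70% of its speed; a pose out of reach is approached as far as the arm can. A call is refused whole if a number of a shift passes 41.7 or a number of a turn 7.16, either way. A call with a gripper value outside its range is refused whole. "gripper" is the closure, from 0 (fully open) to 1 (shut), set as the call begins (left out, the last holds). The fingers move at their own pace and stop on an object; the grip force is fixed at half the most. Time passes only in rows, so rows that do not move let the fingers close. It gives the time, the measured TCP pose, the force, the opening and the grip force at its end, in the units of the state.
- ctrl.get_obs(): the state, without advancing time (a new reading comes with each control period).
- viewer.get_image(name): name is "scene" or "side" or "wrist"; returns a dict with "pixels" (384x512x3 uint8, red, green, blue), "range_z" (384x512 float32, mm along the optical axis (not along the pixel's ray), 0 where there is no reading), "fx", "fy", "cx", "cy" (pixels), "T" (4x4, takes a point from camera to world coordinates); the wrist camera has in their place "hand_eye" (4x4, takes a point from camera to tool coordinates, whose origin is the TCP and whose axes are the flange's). Camera axes: x right, y up, looking along -z (the intrinsics and any distortion apply to the point x, -y, -z); pixel columns grow to the right and rows downward; lengths in mm; the calibration is good to about 2 mm. A picture is of the moment at which its call begins: read the wrist's pose just before it.
- ticket.close_job(): hands the job in; it is judged then, once.
Trained networks look in a picture, given as the dict that the camera call returned (one of the last four; its "shot" number tells which), for a name from the list of things; names that differ only in an ending like _2 or _b are one class to them, and where a whole thing is asked for, a point or a joint stands for the part that bears it (a point fixed in the world has none). Each returns a list of dicts, best first, with "conf" (0 to 1); they miss things now and then, are a little off and sometimes report something else, mostly with a low value. They report only what shows in the picture. A call takes as long as a camera call.
- models.look_for(picture, name): "bbox" ([centre column, centre row, width, height] in pixels, round what is visible of it).
- models.landmark_of(picture, name): "location" ([column, row] in pixels: a listed point, or the origin of a listed thing).
The state is a dict: "t": time; "qpos": joint angles; "qvel": joint speeds; "joint_torque": joint torques, N m; "ee_pos": TCP position; "orientation": TCP orientation; "ft_force": force on the tool from outside, world axes, zero at the start; "moment": the same for the moment, N m; "width": finger opening in mm; "grasp_force": force on a finger pad.
Only numpy, scipy, OpenCV 4.12 (cv2) and the standard library are available. Lean on these libraries where they do the work, as an engineer would, in place of code of your own. Each camera call takes 0.05 s, during which the arm holds its last target. There are 200 camera calls.

## Working session

There is one attempt and no reset: what is moved stays moved. The work goes in short steps, Python scripts to look and compute and a tool call to move; the robot and the scene stay as the last step left them, time stands still between calls to the robot, and variables do not carry over. Pictures are saved under pics/ and viewed, at most 10 in all, crops included, and the job is handed in when it is done.

Besides the shell and the picture viewer there is one more tool, called as name([rows], argument=value, ...), one row to a line, values as JSON. play_rows: Moves the arm, as the interface text tells. Its arguments: {"type":"object","properties":{"dp":{"type":"array"},"yaw":{"type":"array"},"gripper":{"type":"number"}},"required":["dp","yaw"]}

```bash
mkdir -p pics; cat > h.py <<'E'
import numpy as np, cv2
from scipy.spatial.transform import Rotation as R
from workcell import ctrl, viewer, ticket, models
def shot(name):
    o=ctrl.get_obs(); im=viewer.get_image(name)
    if "T" in im: T=np.array(im["T"])
    else:
        W=np.eye(4); W[:3,:3]=R.from_rotvec(o["orientation"]).as_matrix(); W[:3,3]=o["ee_pos"]
        T=W@np.array(im["hand_eye"])
    im["TW"]=T; return im
def world(im,u,v,z=None):
    # by depth, or by ray to plane z
    d=np.array([(u-im["cx"])/im["fx"],-(v-im["cy"])/im["fy"],-1.]); T=im["TW"]
    if z is None:
        r=im["range_z"][int(v)-1:int(v)+2,int(u)-1:int(u)+2]; r=r[r>0]
        s=np.median(r) if r.size else np.nan
    else: s=(z-T[2,3])/(T[:3,:3]@d)[2]
    return T[:3,:3]@(d*s)+T[:3,3]
def save(im,n): cv2.imwrite("pics/"+n,im["pixels"][:,:,::-1])
E
cat > a.py <<'E'
from h import *
np.set_printoptions(precision=1,suppress=True)
ims=[]
for c in ("scene","side","wrist"):
    im=shot(c); ims.append(im["pixels"])
    print(c,[k for k in im if k not in("pixels","range_z")])
    for n in ("orange_pad","blue_pad","orange_hinge","blue_hinge","orange_pack","blue_pack","battery_9v","boom_mic","glue_stick"):
        z={"pad":58,"inge":51}.get(n.split("_")[1].lstrip("h"),None)
        for d in models.landmark_of(im,n)[:2]:
            u,v=d["location"]; print(n,round(d["conf"],2),np.array([u,v]),world(im,u,v),world(im,u,v,z) if z else "")
a=np.hstack(ims[:2]); cv2.imwrite("pics/a.png",cv2.resize(a,(800,300))[:,:,::-1])
b=ims[2]; cv2.imwrite("pics/w.png",b[:,:,::-1])
print(ctrl.get_obs())
E
python3 a.py
```

```text
scene ['fx', 'fy', 'cx', 'cy', 'T', 'shot', 'TW']
orange_pad 0.4 [247.4 206.5] [ 638.1 -155.1   60.1] [ 636.8 -155.6   58. ]
blue_pad 0.4 [213.4 180.5] [ 587.5 -251.    58.8] [ 586.9 -251.3   58. ]
orange_hinge 0.8 [221.2 228.5] [ 701.8 -195.9   53.3] [ 700.6 -196.5   51. ]
blue_hinge 0.9 [188.4 183.3] [ 606.3 -306.3   54.1] [ 604.2 -307.6   51. ]
orange_pack 0.92 [231.9 230.9] [ 702.1 -171.8   54. ] 
blue_pack 0.79 [202.4 195.1] [ 627.3 -265.1   50. ] 
battery_9v 0.65 [226.  179.5] [ 545.4 -237.3   13.1] 
battery_9v 0.31 [208.8 181.2] [ 590.1 -261.7   56. ] 
boom_mic 0.46 [333.9 225.1] [613.8  39.   20.7] 
glue_stick 0.73 [330.4 225.8] [615.9  31.7  18. ] 
glue_stick 0.68 [200.9 156. ] [ 491.1 -321.6   16.3] 
side ['fx', 'fy', 'cx', 'cy', 'T', 'shot', 'TW']
orange_pad 0.5 [273.4 191.1] [ 633.5 -163.1   59.9] [ 636.  -162.8   58. ]
blue_pad 0.56 [307.9 209.5] [ 583.6 -246.4   57.7] [ 583.3 -246.4   58. ]
orange_hinge 0.6 [290.6 179.5] [ 696.2 -195.4   54. ] [ 700.6 -195.    51. ]
blue_hinge 0.96 [339.5 212. ] [ 592.6 -314.7   54.3] [ 596.9 -314.9   51. ]
orange_pack 0.87 [283.5 203.1
[... 432 characters left out ...]
e 0.3 [239.6 133.7] [604.7  40.9  23.7] [606.1  43.6  51. ]
orange_pack 0.64 [290.3 299.6] [631.5  28.6 314.4] 
orange_pack 0.38 [229.2 367.4] [ 589.3 -241.3   59.1] 
blue_pack 0.95 [235.9 361.3] [ 597.5 -235.7   55.3] 
battery_9v 0.73 [193.6 331.2] [608.3  24.2 320.5] 
boom_mic 0.78 [238.3 133.2] [603.2  41.5  23.6] 
{'t': 1.5, 'qpos': array([-0. ,  0.4,  1.6, -0. ,  1.1, -0. ]), 'qvel': array([ 0.,  0.,  0., -0.,  0.,  0.]), 'joint_torque': array([  0. , -54.5, -27.4,   0.1,   0. ,  -0. ]), 'ee_pos': array([625. ,   0. , 222.7]), 'orientation': array([ 2.2,  2.2, -0. ]), 'ft_force': array([ 0.4, -0.1,  0. ]), 'moment': array([-0.,  0.,  0.]), 'grasp_force': 0.0, 'width': 87.89883500250576}
```

View pictures.

View pics/a.png

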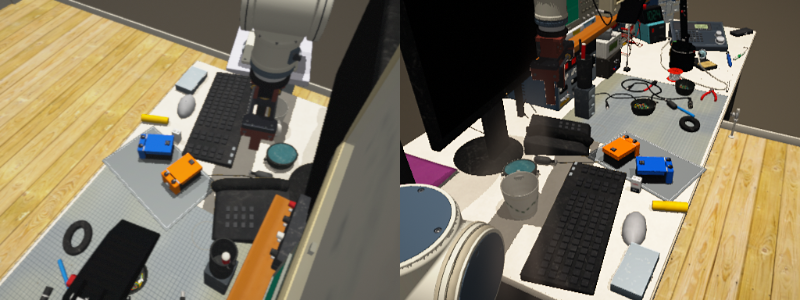

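View pics/w.png

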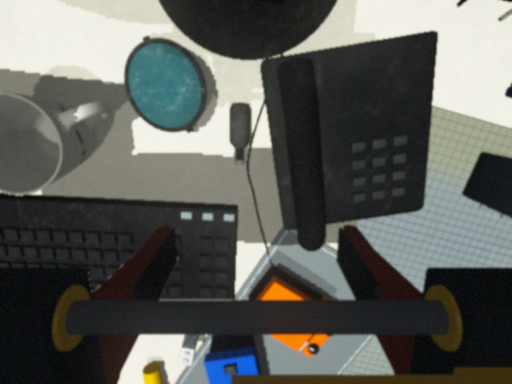

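The pictures show the orange pack at about (180,172) of the scene half, with blue beside it. The pad measures about (636, -160, 58) and the hinge about (699, -196). I'll move so the wrist camera sees the pad and close the fingers on the way.

play_rows([
  [2, -38, 0],
  [2, -38, 0],
  [2, -38, 0],
  [2, -38, 0],
  [2, -38, 0],
  [0, -40, 0],
  [0, 0, 0],
], yaw=[0, 0, 0, 0, 0, 0, 0], gripper=1)

```text
t: 2.08
ee_pos: [634.8, -236.6, 222.7]
orientation: [2.225, 2.214, -0.002]
ft_force: [-0.0, 0.7, -0.5]
width: 44.7
grasp_force: 0.0
```

```bash
cat > b.py <<'E'
from h import *
np.set_printoptions(precision=1,suppress=True)
im=shot("wrist"); save(im,"w2.png")
for n,z in (("orange_pad",58),("blue_pad",58),("orange_hinge",51),("blue_hinge",51)):
    for d in models.landmark_of(im,n)[:2]:
        u,v=d["location"]; print(n,round(d["conf"],2),np.array([u,v]),world(im,u,v),world(im,u,v,z))
o=ctrl.get_obs();print(o["t"],o["ee_pos"],o["orientation"],o["width"])
E
python3 b.py
```

```text
orange_pad 0.49 [260.5  97.4] [ 637.5 -158.    58.6] [ 637.5 -158.    58. ]
orange_pad 0.18 [312.1 136.4] [ 689.6 -196.1   54.4] [ 689.  -195.7   58. ]
blue_pad 0.53 [212.8 185.5] [ 587.7 -245.6   59.1] [ 587.6 -245.9   58. ]
orange_hinge 0.97 [309.6 135.7] [ 687.1 -195.4   54.3] [ 687.6 -195.7   51. ]
blue_hinge 0.81 [226.7 243.3] [ 599.3 -314.9   51.1] [ 599.3 -314.9   51. ]
2.3333 [ 634.9 -228.7  222.5] [-2.2 -2.2 -0. ] 24.886612016626273
```

View pics/w2.png

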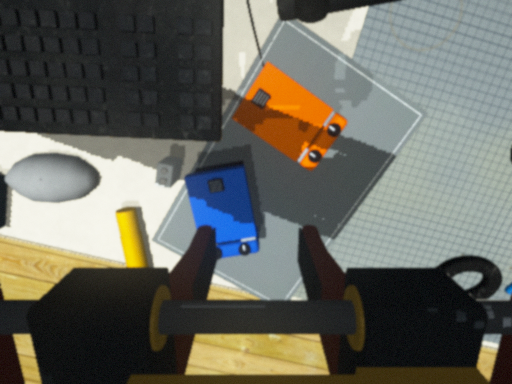

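The orange pad is at pixel (260,97), which works out to (637.5, -158, 58.6), agreeing with the earlier looks. I'll go above it and then down to 75.

play_rows([
  [2, 35, 0],
  [0, 35, 0],
  [0, 0, -37],
  [0, 0, -37],
  [0, 0, -37],
  [0, 0, -25],
  [0, 0, -11],
  [0, 0, 0],
], yaw=[0, 0, 0, 0, 0, 0, 0, 0])

```text
t: 3.0
ee_pos: [635.3, -158.1, 73.0]
orientation: [-2.216, -2.22, 0.004]
ft_force: [-0.6, -0.3, 0.4]
width: 0.1
grasp_force: 0.0
```

```bash
cat > c.py <<'E'
from h import *
for i,n in enumerate(("wrist","side")):
    im=shot(n)
    if i: 
        p=im["pixels"][130:270,190:390]; cv2.imwrite("pics/s3.png",cv2.resize(p,(800,560))[:,:,::-1])
o=ctrl.get_obs();print(o["t"],o["ee_pos"],o["orientation"],o["width"],o["ft_force"])
E
python3 c.py
```

```text
3.1 [ 637.82659154 -159.35876205   76.67534865] [2.21965445e+00 2.22197180e+00 8.55332223e-04] 0.6929347635716001 [-0.00338677  0.18957104 -0.00172106]
```

View pics/s3.png

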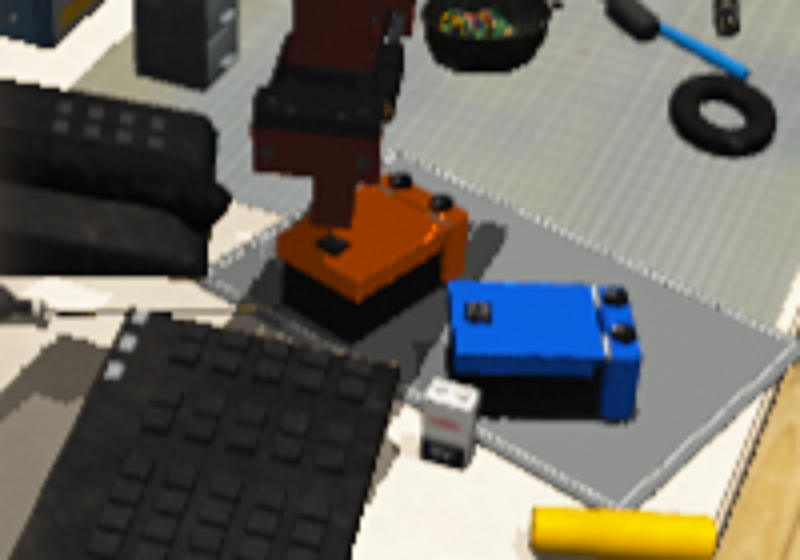

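The fingertips at (332,225) are directly above the pad at (332,243). I'll lower gently.

play_rows([
  [0, 0, -9],
  [0, 0, -5],
  [0, 0, -2],
  [0, 0, -2],
  [0, 0, 0],
  [0, 0, 0],
], yaw=[0, 0, 0, 0, 0, 0])

```text
t: 3.6
ee_pos: [637.1, -160.0, 58.1]
orientation: [2.221, 2.221, 0.0]
ft_force: [-1.4, 1.3, 3.3]
width: 0.5
grasp_force: 1.5
```

play_rows([
  [0, 0, -1.5],
  [0, 0, -1.5],
  [0, 0, 0],
  [0, 0, 0],
], yaw=[0, 0, 0, 0])

```text
t: 3.93
ee_pos: [637.0, -159.9, 54.7]
orientation: [-2.221, -2.221, -0.0]
ft_force: [-1.7, 1.2, 3.0]
width: 0.2
grasp_force: 1.6
```

play_rows([
  [0, 0, -1.5],
  [0, 0, -1.5],
  [0, 0, 0],
  [0, 0, 0],
], yaw=[0, 0, 0, 0])

```text
t: 4.27
ee_pos: [637.0, -160.0, 51.5]
orientation: [-2.221, -2.221, 0.0]
ft_force: [-1.5, 2.3, 2.8]
width: 0.7
grasp_force: 1.7
```

play_rows([
  [0, 0, -1],
  [0, 0, 0],
  [0, 0, 0],
], yaw=[0, 0, 0])

```text
t: 4.52
ee_pos: [637.1, -160.0, 51.0]
orientation: [2.221, 2.221, 0.0]
ft_force: [-1.8, 1.9, 6.0]
width: 0.5
grasp_force: 3.3
```

play_rows([
  [0, 0, -0.6],
  [0, 0, 0],
  [0, 0, 0],
], yaw=[0, 0, 0])

```text
t: 4.77
ee_pos: [637.1, -160.0, 50.8]
orientation: [2.221, 2.221, 0.0]
ft_force: [-3.3, 2.9, 9.7]
width: 0.6
grasp_force: 4.7
```

The force climbs steeply to 9.7 N, so the hatch is on its hard stop. I'll let go and draw back quickly, upwards and then to the front.

play_rows([
  [0, 0, 30],
  [0, 0, 40],
  [-15, 10, 35],
  [-25, 20, 25],
  [-25, 20, 15],
  [0, 0, 0],
  [0, 0, 0],
  [0, 0, 0],
], yaw=[0, 0, 0, 0, 0, 0, 0, 0])

```text
t: 5.43
ee_pos: [572.5, -110.2, 194.9]
orientation: [2.22, 2.221, 0.0]
ft_force: [0.2, -0.5, 0.1]
width: 0.8
grasp_force: 0.0
```

play_rows([
  [0, 0, 0],
  [0, 0, 0],
  [0, 0, 0],
  [0, 0, 0],
  [0, 0, 0],
  [0, 0, 0],
  [0, 0, 0],
  [0, 0, 0],
], yaw=[0, 0, 0, 0, 0, 0, 0, 0])

```text
t: 6.1
ee_pos: [572.0, -110.0, 195.0]
orientation: [-2.221, -2.221, 0.0]
ft_force: [-0.5, 0.3, -0.4]
width: 0.8
grasp_force: 0.0
```

play_rows([
  [0, 0, 0],
  [0, 0, 0],
  [0, 0, 0],
  [0, 0, 0],
  [0, 0, 0],
  [0, 0, 0],
  [0, 0, 0],
  [0, 0, 0],
], yaw=[0, 0, 0, 0, 0, 0, 0, 0])

```text
t: 6.77
ee_pos: [572.0, -110.0, 195.1]
orientation: [2.221, 2.221, -0.0]
ft_force: [0.9, 0.6, 0.1]
width: 0.6
grasp_force: 0.0
```

play_rows([
  [0, 0, 0],
  [0, 0, 0],
  [0, 0, 0],
  [0, 0, 0],
  [0, 0, 0],
  [0, 0, 0],
  [0, 0, 0],
  [0, 0, 0],
], yaw=[0, 0, 0, 0, 0, 0, 0, 0])

```text
t: 7.43
ee_pos: [572.0, -110.0, 195.1]
orientation: [-2.221, -2.221, 0.0]
ft_force: [-0.4, -0.0, 0.3]
width: 0.4
grasp_force: 0.0
```

```bash
sed -i 's/s3.png/s4.png/' c.py; python3 c.py
```

```text
7.5333 [ 572.00366395 -109.97987738  195.08632299] [2.22141340e+00 2.22143723e+00 4.68874875e-05] 0.6274292411755948 [-0.9102063  -0.22473124  0.13610791]
```

View pics/s4.png

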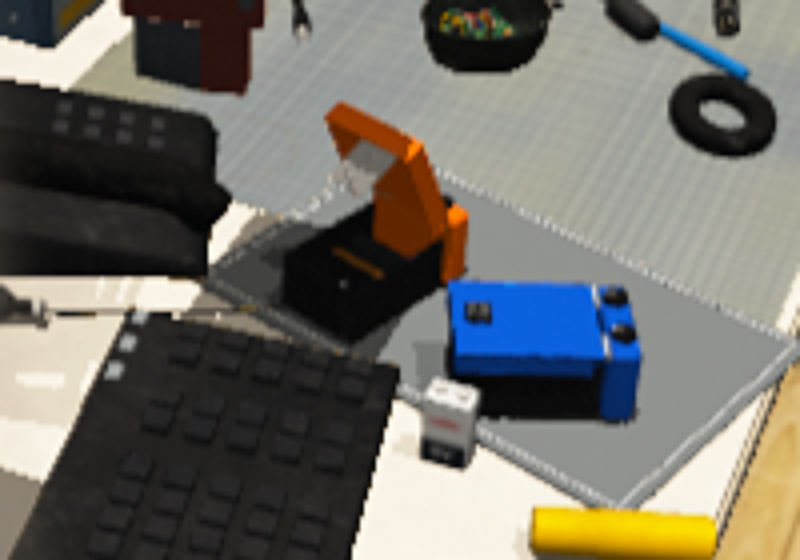

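The orange hatch stands wide open, with its lid edge at (340,110). The blue hatch is shut, nothing has shifted and the gripper is clear. I'll wait one more second, then hand in.

play_rows([
  [0, 0, 0],
  [0, 0, 0],
  [0, 0, 0],
  [0, 0, 0],
  [0, 0, 0],
  [0, 0, 0],
  [0, 0, 0],
  [0, 0, 0],
], yaw=[0, 0, 0, 0, 0, 0, 0, 0])

```text
t: 8.2
ee_pos: [572.0, -110.0, 195.1]
orientation: [2.221, 2.221, 0.0]
ft_force: [0.7, -0.2, -0.4]
width: 0.7
grasp_force: 0.0
```

play_rows([
  [0, 0, 0],
  [0, 0, 0],
  [0, 0, 0],
  [0, 0, 0],
  [0, 0, 0],
  [0, 0, 0],
  [0, 0, 0],
  [0, 0, 0],
], yaw=[0, 0, 0, 0, 0, 0, 0, 0])

```text
t: 8.87
ee_pos: [572.0, -110.0, 195.1]
orientation: [-2.221, -2.221, 0.0]
ft_force: [-0.3, 0.4, 0.3]
width: 0.5
grasp_force: 0.0
```

```bash
python3 -c "
from workcell import ticket
print(ticket.close_job())"
```

```text
the job is handed in; nothing more can be done
None
```

The orange pack's hatch was pressed in once (about 10 N at its stop) and stood wide open in the last picture, with the blue hatch shut and nothing visibly shifted; the job is handed in, with no verdict returned.

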